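Hang the full parts box on the spring scale and let the pointer settle

ROBOT

A 6-joint arm with a two-finger parallel gripper is mounted at the origin on a cart in front of the work surface, level with it; the furniture and walls round the work are solid. World frame = base frame: x ahead of the robot, y to its left, z up, the work surface at z = 0. Lengths are in m, angles in rad, forces in N, time in s.
With the tool pointing down it reaches from about 0.35 to 0.775 m from the base axis. Payload 5.5 kg.
Tool frame: the origin (TCP) lies midway between the tips of the shut fingers; the grasp point (between the pads) lies hold_point_z behind it (hold_point_z is the distance from the TCP to the grasp point, in m); z points along the fingers, y is the direction in which the jaws open and shut (so a half turn about z gives the same grasp; the last joint's range is limited). The gripper opens to 85 mm and grips with 20 to 120 N. Pads are 22 mm wide; open, the fingers measure 114 mm over their backs; the gripper's body (76 mm by 85 mm) begins 54 mm behind the grasp point. The pads swing forward as they close: fully open they stand 13 mm farther back than shut.
Start: joints at [1.163, 0.313, 0.046, 1.304, 0, 1.431], TCP at [0.152, 0.555, 0.231] pointing down, gripper open.
Joint ranges: [-2.76, 2.76], [-0.86, 1.69], [-1.03, 1.26], [-2.2, 2.34], [-1.47, 1.5], [-3.14, 3.14]. Speed limits (rad/s): [2.57, 2.57, 3.14, 3.14, 3.14, 3.14].

INTERFACE

Orientations are given as a unit quaternion [w, x, y, z].
In Python, from workcell import * gives the robot as it stands. The module is installed in compiled form; this text tells all that it offers.
- The arm moves only by the tool jog_arm, never from a script. Its argument "plan" is a list of rows, each a list of 6 numbers: the shift along the world's x, y, z in m, then the turn, a rotation vector about the world's x, y, z in degrees. A call has exactly 10 rows; each row shifts and turns the commanded pose from where the row before left it; what a row does not reach is not made up. A row lasts 1/10 s, in which the tool goes at most 50 mm and 8.59 degrees, less where a joint would pass 70% of its speed; a pose out of reach is approached as far as the arm can. A call with a gripper value outside its range is refused whole. "hand" is the opening, from 0 (shut) to 1 (fully open), set as the call begins (left out, the last holds). The fingers move at their own pace and stop on an object; "force" is the grip in N (left out, the last holds). Time passes only in rows, so rows that do not move let the fingers close, or fill a call up. It gives the time, the measured TCP pose, the force and the opening at its end, in the units of the state.
- get_state(): the state, without advancing time (a new reading comes with each control period).
- read_camera(name): name is "scene" or "side" or "wrist"; returns the picture (400x640x3 uint8, red, green, blue); there is no depth.
- calibration(name): a dict with "K" (3x3 intrinsics, pixels), "world_to_cam" (4x4, takes a point from world to camera coordinates). Camera axes: x right, y down, z forward; pixel columns grow to the right and rows downward; lengths in m; the calibration is good to about 2 mm. A picture is of the moment at which its call begins: read the wrist's pose just before it. calibration takes no time and is no camera call; for the wrist camera it gives the pose at the moment of the call.
- hand_in(): hands the job in, once; it reports no verdict.
The state is a dict: "clock": time; "joint_pos": joint angles; "qvel": joint speeds; "tau": joint torques, N m; "tcp_pos": TCP position; "orientation": TCP orientation; "wrist_force": force on the tool from outside, world axes, zero at the start; "ft_torque": the same for the moment, N m; "finger_gap": finger opening in m.
Only numpy, scipy, OpenCV 4.12 (cv2) and the standard library are available. Lean on these libraries where they do the work, as an engineer would, in place of code of your own. Each camera call takes 0.05 s, during which the arm holds its last target.

TASK

One of the two alike closed parts boxes is full and clearly heavier than the other: find out which, and hang it by its wooden handle across both prongs of the spring scale, keeping the boxes upright. Never jolt the prongs: ease the box down slowly, no faster than about 3 cm a second, and let go only when the scale alone carries it, so that they neither drop, spring up nor reach their lower stop; leave it hanging still with the pointer settled. The other box stays, or is set back, standing on the worktop, and the weight, the tin and the mug are not disturbed.

Things in the scene. Friction and masses are not known exactly. Their poses are not given: they have to be found in the camera images.
- box_a: one of two outwardly identical closed grey steel parts boxes, 114 (x) x 154 (y) x 151 (z) mm with its handle; the box proper is 67 mm high, a strap at each y end carries a wooden bar handle. Origin: centre of the underside, y along the handle; symmetric under a half turn. Either box may be the full one: full 0.40 to 0.92 kg in all, the other 0.21 to 0.28 kg; only weight tells
- box_a_handle (a point): middle of box_a's bar handle, on its axis, 135 mm above the underside; round bar 16 mm thick along the box's y, 146 mm between the straps; 60 mm free between lid and bar, through which the prongs pass
- box_b: the other parts box, the same in every way but perhaps the weight
- box_b_handle (a point): middle of box_b's bar handle, as on box_a
- spring_scale: fixed bench spring scale; origin on the worktop below the prong seat, x pointing from the seat back to the column, y from prong to prong. Base plate 300 x 200 mm, 18 mm high, x = -70 to 230 mm; column at x = 163 to 189 mm; round dial head 132 mm across, 315 to 463 mm high, face at x = 141 mm looking to -x
- prong_seat (a point): where the middle of a hung handle's axis lies, half way between the prongs; 285 mm up unloaded, sinks with them. Prongs: steel rods 10 mm thick at y = +48 and -48 mm, coming from a cross bar at x = 126 to 142 mm, axes at seat height, dipping 13 mm at the seat to a trough 20 mm wide at its bottom; tips at x = -33 mm, turned up to 15 mm above seat height. A box goes on from the tips, prongs between lid and bar
- yoke (a joint): how far the prongs have sunk, m: 0 unloaded (upper stop), 0.13 lower stop. Spring 75 N/m (13.1 mm per 100 g), lightly damped: whatever load or push the gripper still has on the box when it opens makes the prongs jump and bob. The dial's needle turns clockwise with it, 0.52 rad per 100 g
- weight_500: bystander: knobbed cylindrical metal weight, 38 mm across, 60 mm high, origin under its centre
- grease_tin: bystander: round grey tin, 66 mm across, 52 mm high, origin under its centre
- mug: bystander: white mug 88 x 127 x 95 mm, origin under its centre

How it is judged:
At the end, for the whole second after the job is handed in: The full box hangs in the trough of both prongs (handle middle within 25 mm of the seat, along the prong line within 0.2 rad, tilt under 0.25 rad), prongs sunk 45 to 126 mm and slower than 0.02 m/s, box turning under 0.3 rad/s; the other box stands upright, still, on the worktop (value of joint yoke between 0.045 and 0.126 m and velocity of joint yoke between -0.02 and 0.02 m/s and ((distance between box_a_handle and prong_seat below 0.025 m and angle between the y axis of box_a and the y axis of spring_scale, either way round below 0.2 rad and angle between box_a's own z axis and vertical below 0.25 rad and contact force between box_a and yoke above 3 N and angular speed of box_a below 0.3 rad/s and height (world z) of box_b below 0.01 m and angle between box_b's own z axis and vertical below 0.1 rad and linear speed of box_b below 0.02 m/s) or (distance between box_b_handle and prong_seat below 0.025 m and angle between the y axis of box_b and the y axis of spring_scale, either way round below 0.2 rad and angle between box_b's own z axis and vertical below 0.25 rad and contact force between box_b and yoke above 3 N and angular speed of box_b below 0.3 rad/s and height (world z) of box_a below 0.01 m and angle between box_a's own z axis and vertical below 0.1 rad and linear speed of box_a below 0.02 m/s))); the robot touches nothing.
It fails at once if the prongs drop or spring up: they move faster than 0.06 m/s (velocity of joint yoke above 0.06 m/s or velocity of joint yoke below -0.06 m/s).
It fails at once if the prongs are pushed down to within 2 mm of their lower stop (value of joint yoke above 0.128 m).
It fails at once if a box is tipped by more than 0.6 rad (angle between any of box_a, box_b's own z axis and vertical above 0.6 rad).
It fails at once if a bystander (weight, tin, mug) is moved by more than 20 mm (distance of any of weight_500, grease_tin, mug from where it was at the start of the episode above 0.02 m).
It also fails if it takes over 67 s, if anything falls off the work surface, if the arm or the gripper's body presses on something with over 40 N, if the wrist force passes 120 N, or if a joint passes its speed limit or range.

## Working session

There is one attempt and no reset: what is moved stays moved. The work goes in short steps, Python scripts to look and compute and a tool call to move; the robot and the scene stay as the last step left them, time stands still between calls to the robot, and variables do not carry over. Pictures are saved under pics/ and viewed, and the job is handed in when it is done.

Besides the shell and the picture viewer there is one more tool, called by a JSON object that holds its "op" and its "data", one argument or row to a line. jog_arm: Moves the arm, as the interface text tells. Its arguments: {"type":"object","properties":{"plan":{"type":"array","items":{"type":"array","items":{"type":"number"}}},"hand":{"type":"number"},"force":{"type":"number"}},"required":["plan"]}

```bash
mkdir -p pics
python3 - <<'E'
from workcell import *
import cv2
s=get_state();print(s)
for n in ["scene","side","wrist"]:
    c=calibration(n);print(n,c["K"].round(1).tolist(),c["world_to_cam"].round(4).tolist())
    cv2.imwrite(f"pics/{n}0.png",read_camera(n)[:,:,::-1])
E
```

```text
{'clock': 0.0, 'joint_pos': array([1.16338434e+00, 3.14002035e-01, 4.49714114e-02, 1.30360093e+00,
       2.30719498e-05, 1.43121661e+00]), 'qvel': array([-0.00179567, -0.0004259 , -0.00090669,  0.00011514, -0.00038465,
       -0.00047283]), 'tau': array([-1.37457471e-03, -4.80625212e+01,  2.98536712e+01,  1.95528113e-02,
       -6.87603233e-05, -1.27309380e-05]), 'tcp_pos': array([0.15195448, 0.55402508, 0.23040485]), 'orientation': array([-2.58953012e-04,  1.33516184e-01,  9.91046208e-01, -8.80389843e-04]), 'wrist_force': array([0.49716281, 0.28741906, 0.32355471]), 'ft_torque': array([ 0.00935014, -0.04193694,  0.00698377]), 'finger_gap': 0.08528368886805325}
scene [[382.8, 0.0, 317.5], [0.0, 382.8, 200.5], [0.0, 0.0, 1.0]] [[0.4148, -0.9099, -0.0091, -0.131], [-0.6717, -0.2994, -0.6777, 0.5478], [0.6139, 0.2872, -0.7353, 0.8632], [0.0, 0.0, 0.0, 1.0]]
side [[474.5, 0.0, 318.1], [0.0, 474.5, 198.9], [0.0, 0.0, 1.0]] [[0.9238, -0.3824, 0.022, -0.4698], [-0.1426, -0.3967, -0.9068, 0.2966], [0.3555, 0.8345, -0.421, 1.4777], [0.0, 0.0, 0.0, 1.0]]
wrist [[282.4, 0.0, 321.2], [0.0, 282.4, 200.8], [0.0, 0.0, 1.0]] [[0.263, 0.9648, -0.0009, -0.5745], [0.9114, -0.2481, 0.3283, -0.044], [0.3166, -0.0872, -0.9446, 0.3813], [0.0, 0.0, 0.0, 1.0]]
```

View pics/scene0.png

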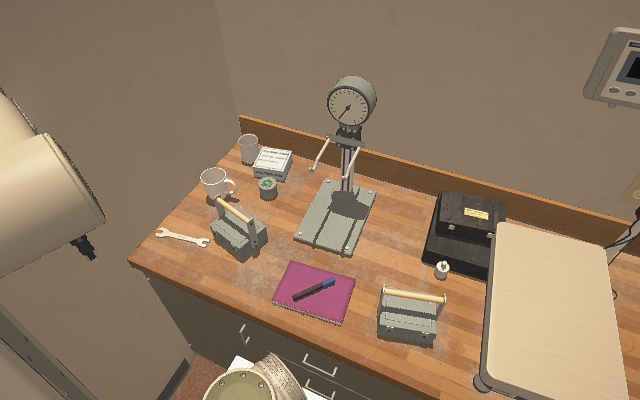

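View pics/side0.png

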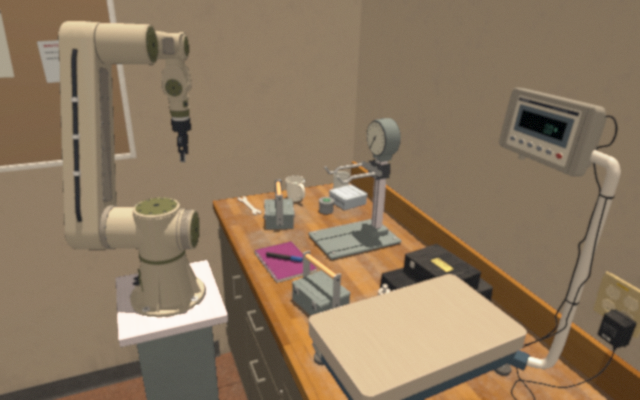

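View pics/wrist0.png

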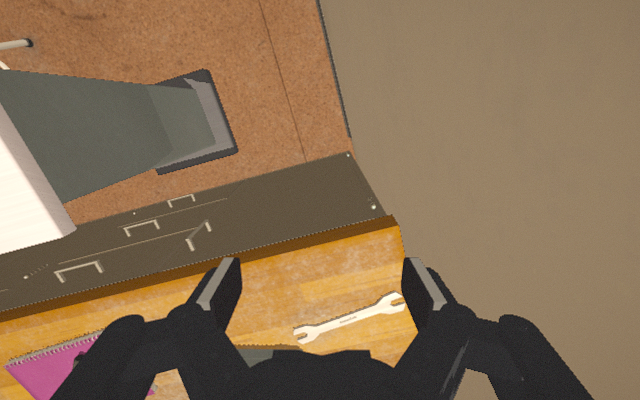

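The scene view shows box L near (240,230), box R near (410,315) and the scale base near (335,217), with prongs near (320,155) and (352,160). I'll zoom in to get accurate pixels.

Run:
```python
import cv2
a=cv2.imread("pics/scene0.png");b=cv2.imread("pics/side0.png")
def crop(im,x,y,w,h,f,n): cv2.imwrite(n,cv2.resize(im[y:y+h,x:x+w],None,fx=f,fy=f,interpolation=cv2.INTER_CUBIC))
crop(a,195,120,200,150,4,"pics/c1.png")
crop(a,360,250,120,100,6,"pics/c2.png")
crop(b,240,160,160,110,5,"pics/c3.png")
crop(b,270,230,120,100,6,"pics/c4.png")
```

```text
(no output)
```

View pics/c1.png

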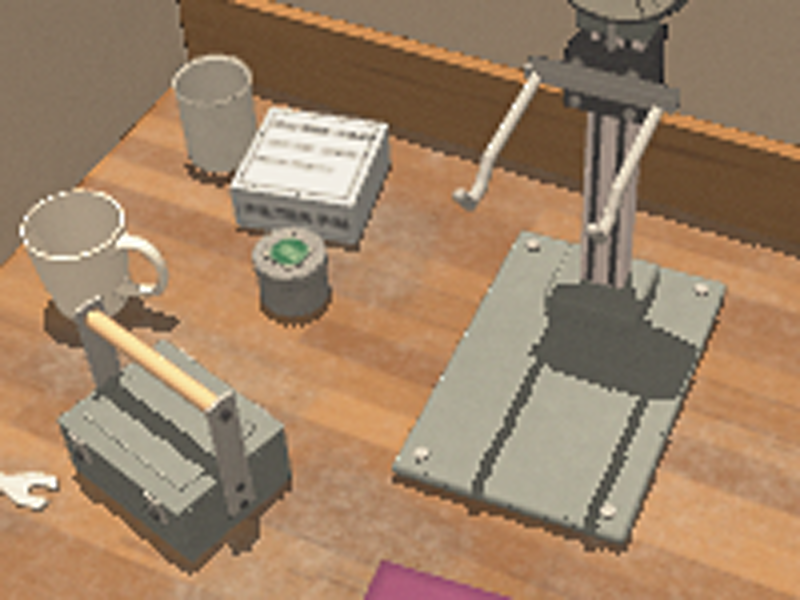

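View pics/c2.png

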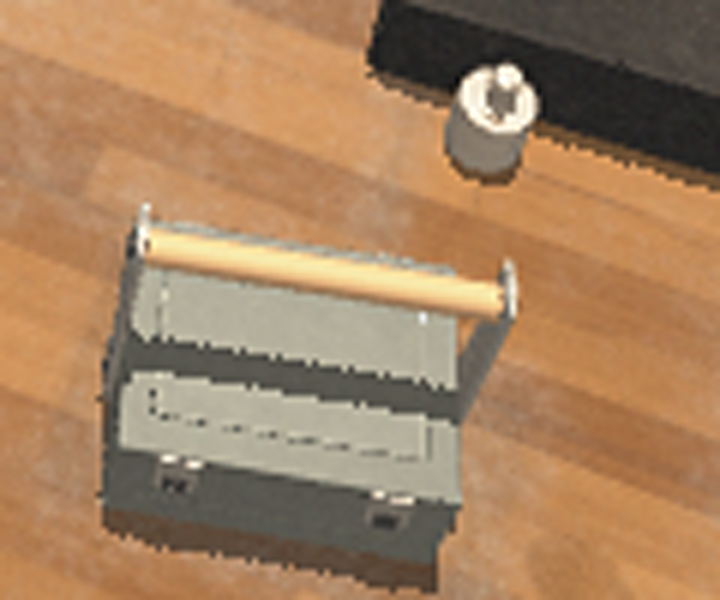

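View pics/c3.png

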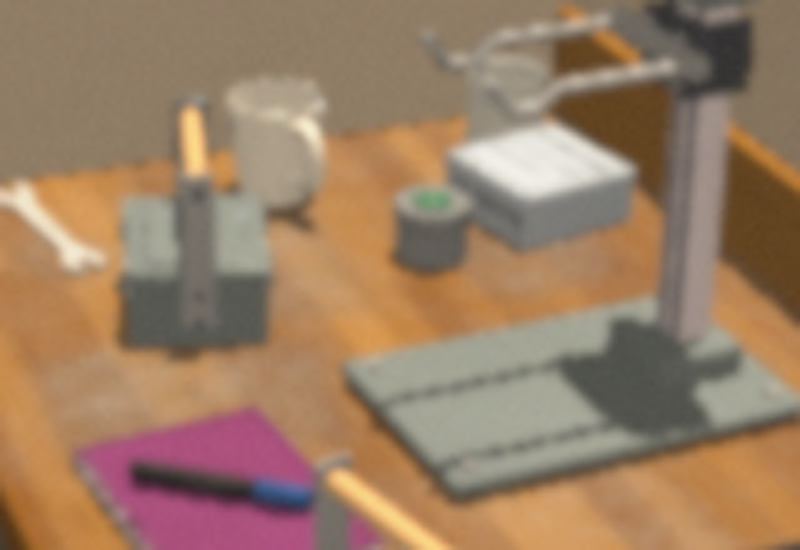

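View pics/c4.png

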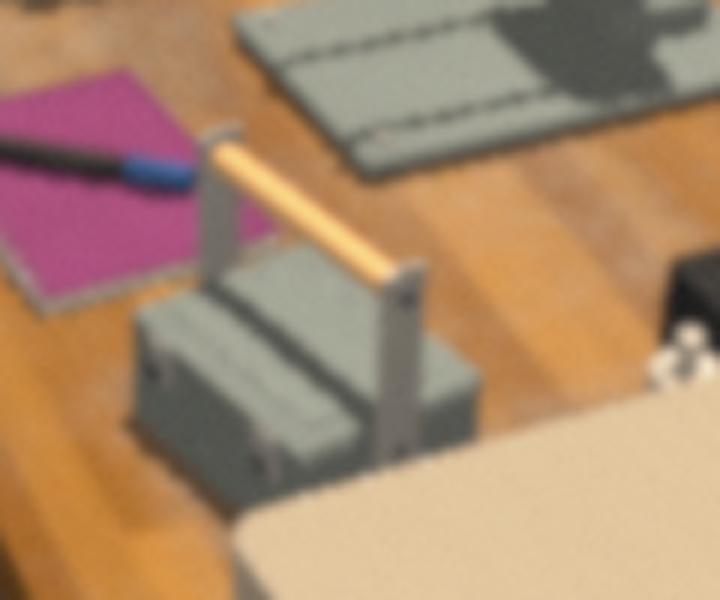

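```bash
cat > h.py <<'E'
import numpy as np
from workcell import *
def ray(n,u,v,c=None):
    c=c or calibration(n);M=np.array(c["world_to_cam"]);R=M[:3,:3];o=-R.T@M[:3,3]
    d=R.T@np.linalg.solve(np.array(c["K"]),[u,v,1]);return o,d/np.linalg.norm(d)
def plane(n,u,v,z,c=None):
    o,d=ray(n,u,v,c);return o+d*(z-o[2])/d[2]
def two(p,q):
    A=[];b=[];
    for o,d in (p,q):
        P=np.eye(3)-np.outer(d,d);A.append(P);b.append(P@o)
    x=np.linalg.lstsq(np.vstack(A),np.hstack(b),rcond=None)[0]
    return x
def proj(n,p):
    c=calibration(n);M=c["world_to_cam"];q=M[:3,:3]@p+M[:3,3];q=c["K"]@q;return q[:2]/q[2]
E
python3 - <<'E'
from h import *
np.set_printoptions(precision=4,suppress=True)
def s(u,v,x0,y0,f): return (u+.5)/f-.5+x0,(v+.5)/f-.5+y0
S1=(195,120,4);S2=(360,250,6);D3=(240,160,5);D4=(270,230,6)
for nm,lst,C,D in [("L",[((88,318),(192,108)),((220,402),(196,176))],S1,D3),("R",[((145,245),(215,148)),((505,298),(395,275))],S2,D4)]:
    P=[]
    for a,b in lst:
        pz=plane("scene",*s(*a,*C),.135);P.append(pz)
        print(nm,"plane",pz,"side plane",plane("side",*s(*b,*D),.135),"tri",two(ray("scene",*s(*a,*C)),ray("side",*s(*b,*D))))
    m=(P[0]+P[1])/2;d=P[0]-P[1];print(" mid",m,"yaw",np.degrees(np.arctan2(d[1],d[0])),"len",np.linalg.norm(d))
print("base")
B=[plane("scene",*s(*a,*S1),.018) for a in [(522,232),(727,285),(632,537),(397,467)]]
for b in B:print(b)
print("ctr",np.mean(B,0), [np.linalg.norm(B[i]-B[(i+1)%4]) for i in range(4)],
 [np.degrees(np.arctan2(*(B[i]-B[(i+1)%4])[1::-1])) for i in range(4)])
Bs=[plane("side",*s(*a,*D3),.018) for a in [(345,372),(462,495)]]
print("side corners",Bs)
for a,b in [((465,197),(430,38)),((600,232),(495,92))]:
    print("tip",plane("scene",*s(*a,*S1),.300),plane("side",*s(*b,*D3),.300),two(ray("scene",*s(*a,*S1)),ray("side",*s(*b,*D3))))
print("tin",plane("scene",*s(291,252,*S1),.052),"mug",plane("scene",*s(75,225,*S1),.095),"weight",plane("scene",*s(490,110,*S2),.045))
E
```

```text
L plane [0.4959 0.4255 0.135 ] side plane [0.5079 0.4421 0.135 ] tri [0.4979 0.4234 0.1406]
L plane [0.4648 0.2871 0.135 ] side plane [0.4684 0.3112 0.135 ] tri [0.457  0.2794 0.1494]
 mid [0.4804 0.3563 0.135 ] yaw 77.3597233624021 len 0.1418482835308783
R plane [ 0.4047 -0.1455  0.135 ] side plane [ 0.4075 -0.1345  0.135 ] tri [ 0.402  -0.1459  0.1419]
R plane [ 0.4423 -0.2889  0.135 ] side plane [ 0.4464 -0.2712  0.135 ] tri [ 0.4369 -0.2879  0.1466]
 mid [ 0.4235 -0.2172  0.135 ] yaw 104.67854995432982 len 0.14832184565938353
base
[0.8325 0.2043 0.018 ]
[0.8445 0.0091 0.018 ]
[ 0.5554 -0.0107  0.018 ]
[0.5416 0.1866 0.018 ]
ctr [0.6935 0.0973 0.018 ] [np.float64(0.19554609938592057), np.float64(0.28971305301668887), np.float64(0.19780177898852555), np.float64(0.29138053493987814)] [np.float64(93.52707147682503), np.float64(3.9233960044131737), np.float64(-85.98793766990984), np.float64(-176.52102862905917)]
side corners [array([0.5412, 0.175 , 0.018 ]), array([ 0.5536, -0.0165,  0.018 ])]
tip [0.5794 0.1369 0.3   ] [0.585  0.1332 0.3   ] [0.5862 0.1394 0.296 ]
tip [0.5848 0.0407 0.3   ] [0.5865 0.0271 0.3   ] [0.5939 0.0437 0.2919]
tin [0.6936 0.3669 0.052 ] mug [0.6106 0.528  0.095 ] weight [ 0.5969 -0.2699  0.045 ]
```

{"op": "jog_arm", "data": {
  "plan": [
    [0.033,-0.02,0,0,0,-8.5],
    [0.033,-0.02,0,0,0,-8.5],
    [0.033,-0.02,0,0,0,-8.5],
    [0.033,-0.02,0,0,0,-8.5],
    [0.033,-0.02,0,0,0,-8.5],
    [0.033,-0.02,0,0,0,-8.5],
    [0.033,-0.02,0,0,0,-8.5],
    [0.033,-0.02,0,0,0,-8.5],
    [0.033,-0.02,0,0,0,-8.5],
    [0.031,-0.019,0,0,0,-8.5]
  ],
  "hand": 1
}}

```text
clock: 1.15
tcp_pos: [0.4814, 0.3544, 0.231]
orientation: [-0.0, 0.77, 0.638, -0.0]
wrist_force: [-0.2, 0.3, 0.8]
finger_gap: 0.0856
```

Run:
```python
from h import *
import cv2
try: print("hp",hold_point_z)
except Exception as e: print(e)
s=get_state();print(s["clock"],s["tcp_pos"],s["orientation"],s["wrist_force"],s["joint_pos"])
c=calibration("wrist");np.savez("cw1.npz",**c)
cv2.imwrite("pics/wrist1.png",read_camera("wrist")[:,:,::-1])
M=c["world_to_cam"]
for p in ([.4959,.4255,.135],[.4648,.2871,.135]):print(proj("wrist",np.array(p)))
```

```text
hp 0.0187
1.15 [0.48138015 0.35435192 0.23096486] [-1.39852366e-05  7.70024682e-01  6.38014047e-01 -2.54788256e-04] [-0.23083648  0.25571941  0.82265775] [ 5.00351165e-01  3.58684000e-01  1.09664966e-01  1.32228287e+00
 -6.95623943e-05  2.25811093e+00]
[314.38267653 116.11479856]
[311.81257329 267.57832743]
```

View pics/wrist1.png

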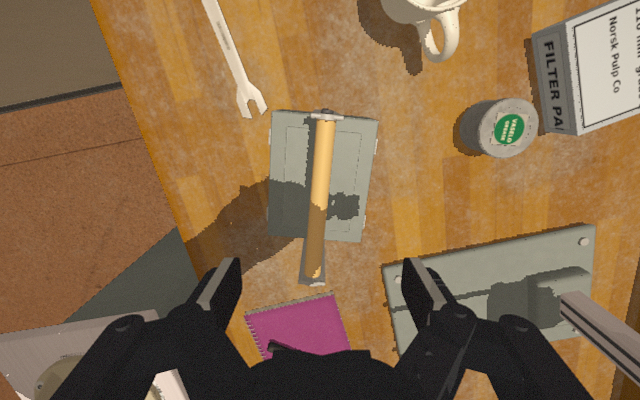

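The wrist view shows box L's handle from (326,120) to (313,277), with the mug and tin clear to the upper right. I'll refine the handle pose from these pixels.

Run:
```python
from h import *
P=[plane("wrist",*p,.135) for p in [(325.5,121),(313,277)]]
m=sum(P)/2;d=P[0]-P[1];print(P,m,np.degrees(np.arctan2(d[1],d[0])),np.linalg.norm(d))
import scipy.spatial.transform as t
s=get_state();R=t.Rotation.from_quat(np.roll(s["orientation"],-1)).as_matrix();print("jaw yaw",np.degrees(np.arctan2(R[1,1],R[0,1])),R[:,2])
```

```text
[array([0.50402263, 0.41999589, 0.135     ]), array([0.4637476 , 0.27634158, 0.135     ])] [0.48388512 0.34816873 0.135     ] 74.33858566416714 0.14919328884980193
jaw yaw -11.293796002023335 [ 0.00290907 -0.00196368 -0.99999384]
```

{"op": "jog_arm", "data": {
  "plan": [
    [0.001,-0.002,-0.013,0,0,-2],
    [0.001,-0.002,-0.013,0,0,-2],
    [0,0,-0.013,0,0,0],
    [0,0,-0.013,0,0,0],
    [0,0,-0.013,0,0,0],
    [0,0,-0.013,0,0,0],
    [0,0,-0.013,0,0,0],
    [0,0,-0.013,0,0,0],
    [0,0,-0.012,0,0,0],
    [0,0,0,0,0,0]
  ]
}}

```text
clock: 2.2
tcp_pos: [0.481, 0.3509, 0.1131]
orientation: [-0.0, 0.79, 0.613, -0.002]
wrist_force: [-0.1, -0.2, 0.6]
finger_gap: 0.0851
```

```bash
cat >> h.py <<'E'
def avg(n=6,cam="wrist"):
    F=[]
    for i in range(n):
        im=read_camera(cam);s=get_state();F.append(np.r_[s["wrist_force"],s["ft_torque"],s["tau"][:4]])
    F=np.array(F);np.set_printoptions(precision=3,suppress=True)
    print("t",s["clock"],"tcp",s["tcp_pos"],"gap",s["finger_gap"]);print("F",F.mean(0),"sd",F.std(0)[:3]);return im
E
python3 - <<'E'
from h import *
import cv2
cv2.imwrite("pics/wrist2.png",avg()[:,:,::-1])
E
```

```text
t 2.5 tcp [0.483 0.352 0.116] gap 0.08556000150452138
F [  0.04    0.087   0.012  -0.002   0.     -0.017   0.007 -51.026  27.619
  -0.021] sd [0.314 0.314 0.326]
```

View pics/wrist2.png

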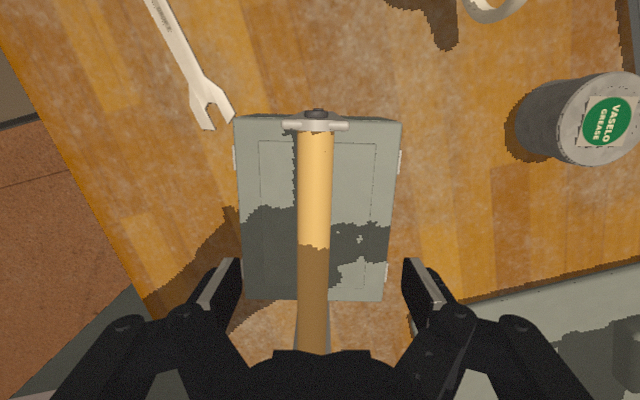

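Handle centred between the jaws (column 315 against 321) and parallel. Next: close the gripper and lift a little.

{"op": "jog_arm", "data": {
  "plan": [
    [0,0,0,0,0,0],
    [0,0,0,0,0,0],
    [0,0,0,0,0,0],
    [0,0,0,0,0,0],
    [0,0,0,0,0,0],
    [0,0,0,0,0,0],
    [0,0,0,0,0,0],
    [0,0,0.005,0,0,0],
    [0,0,0.01,0,0,0],
    [0,0,0.01,0,0,0]
  ],
  "hand": 0,
  "force": 60
}}

```text
clock: 3.5
tcp_pos: [0.4822, 0.3515, 0.1409]
orientation: [0.0, 0.79, 0.613, -0.0]
wrist_force: [0.3, -0.6, -1.8]
finger_gap: 0.014
```

Run:
```python
from h import *
import cv2
cv2.imwrite("pics/wrist3.png",avg(8)[:,:,::-1])
```

```text
t 3.9 tcp [0.482 0.351 0.14 ] gap 0.014387562849121004
F [  0.277   0.017  -2.198   0.     -0.009  -0.004  -0.015 -52.1    29.191
   0.065] sd [0.671 0.384 0.668]
```

View pics/wrist3.png

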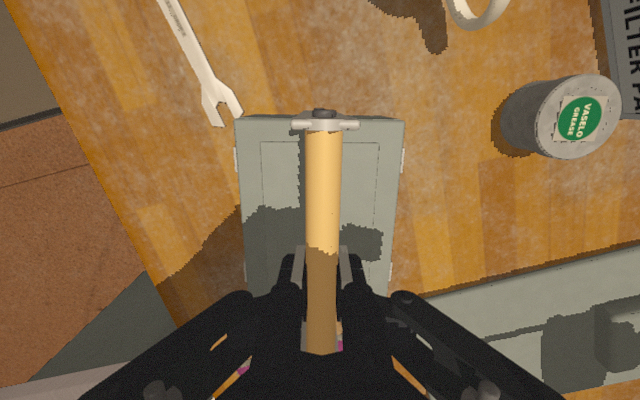

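Wrist force is 2.2 N, about 0.22 kg, so this is the light box. I'll set it back down and go to the other one.

{"op": "jog_arm", "data": {
  "plan": [
    [0,0,-0.005,0,0,0],
    [0,0,-0.005,0,0,0],
    [0,0,-0.005,0,0,0],
    [0,0,-0.004,0,0,0],
    [0,0,-0.003,0,0,0],
    [0,0,-0.002,0,0,0],
    [0,0,-0.001,0,0,0],
    [0,0,0,0,0,0],
    [0,0,0,0,0,0],
    [0,0,0,0,0,0]
  ]
}}

```text
clock: 4.9
tcp_pos: [0.4824, 0.3516, 0.1155]
orientation: [0.0, 0.79, 0.613, 0.0]
wrist_force: [-1.1, -0.1, -1.2]
finger_gap: 0.0143
```

Run:
```python
from h import *
s=get_state();print(s["tcp_pos"],s["wrist_force"],s["tau"],s["clock"])
```

```text
[0.48235148 0.35162682 0.1155041 ] [-1.11512735 -0.13483737 -1.1637357 ] [-1.93122559e-02 -5.22727597e+01  2.86560613e+01 -1.44881937e-01
  2.24251515e-02 -3.07027651e-03] 4.9
```

{"op": "jog_arm", "data": {
  "plan": [
    [0,0,0,0,0,0],
    [0,0,0,0,0,0],
    [0,0,0,0,0,0],
    [0,0,0,0,0,0],
    [0,0,0,0,0,0],
    [0,0,0.01,0,0,0],
    [0,0,0.02,0,0,0],
    [0,0,0.03,0,0,0],
    [0,0,0.03,0,0,0],
    [0,0,0.03,0,0,0]
  ],
  "hand": 1
}}

```text
clock: 5.9
tcp_pos: [0.4821, 0.3515, 0.2373]
orientation: [0.0, 0.79, 0.613, 0.0]
wrist_force: [0.8, 0.2, -1.3]
finger_gap: 0.0856
```

{"op": "jog_arm", "data": {
  "plan": [
    [-0.005,-0.03,0,0,0,3],
    [-0.005,-0.048,0,0,0,3],
    [-0.005,-0.048,0,0,0,3],
    [-0.005,-0.048,0,0,0,3],
    [-0.005,-0.048,0,0,0,3],
    [-0.005,-0.048,0,0,0,3],
    [-0.005,-0.048,0,0,0,3],
    [-0.005,-0.048,0,0,0,3],
    [-0.005,-0.048,0,0,0,3],
    [-0.005,-0.048,0,0,0,3]
  ]
}}

```text
clock: 6.9
tcp_pos: [0.4318, -0.1124, 0.2365]
orientation: [0.001, 0.603, 0.797, 0.0]
wrist_force: [0.3, -0.3, 0.1]
finger_gap: 0.0854
```

{"op": "jog_arm", "data": {
  "plan": [
    [-0.004,-0.04,0,0,0,0],
    [-0.004,-0.04,0,0,0,0],
    [0,-0.02,0,0,0,0],
    [0,-0.01,0,0,0,0],
    [0,0,-0.01,0,0,0],
    [0,0,-0.005,0,0,0],
    [0,0,0,0,0,0],
    [0,0,0,0,0,0],
    [0,0,0,0,0,0],
    [0,0,0,0,0,0]
  ]
}}

```text
clock: 7.9
tcp_pos: [0.4244, -0.22, 0.2206]
orientation: [0.0, 0.604, 0.797, 0.0]
wrist_force: [-0.5, 0.3, 0.0]
finger_gap: 0.0854
```

Run:
```python
from h import *
import cv2
s=get_state();print(s["clock"],s["tcp_pos"],s["orientation"],s["joint_pos"])
np.savez("cw4.npz",**calibration("wrist"))
cv2.imwrite("pics/wrist4.png",read_camera("wrist")[:,:,::-1])
cv2.imwrite("pics/scene4.png",read_camera("scene")[:,:,::-1])
```

```text
7.9 [ 0.4244362  -0.22002272  0.22061819] [2.90280089e-04 6.03828730e-01 7.97114030e-01 5.95934501e-05] [-6.46453555e-01  1.29335226e-01 -2.15376674e-01  1.22550365e+00
  1.18117222e-04  6.50137865e-01]
```

View pics/wrist4.png

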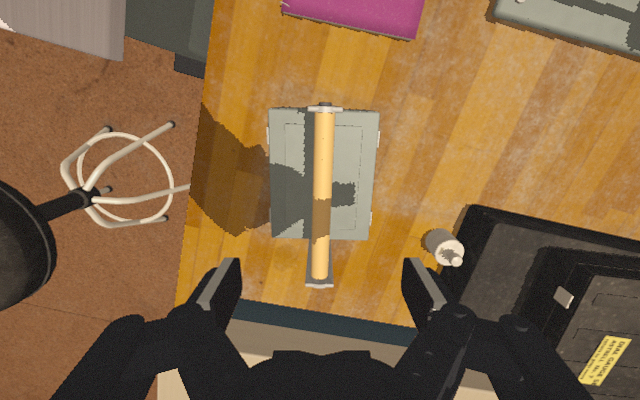

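View pics/scene4.png

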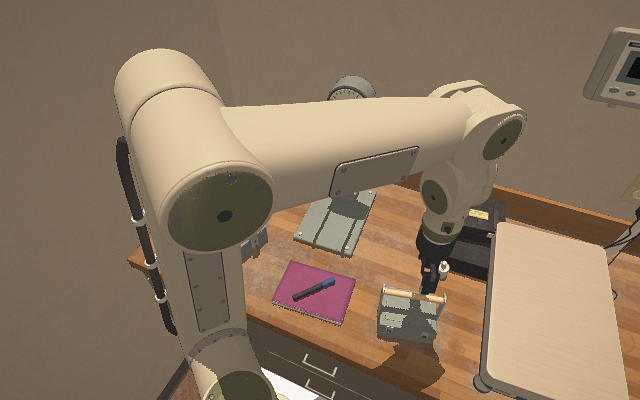

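The handle runs from (324,111) to (319.5,278); the weight sits at (442,245), to the right and clear of the fingers.

Run:
```python
from h import *
c=dict(np.load("cw4.npz"))
P=[plane("wrist",*p,.135,c) for p in [(324,110.5),(319.5,278)]]
m=sum(P)/2;d=P[0]-P[1];print(P,m,np.degrees(np.arctan2(d[1],d[0])),np.linalg.norm(d))
print("weight",plane("wrist",437,240,.03,c), "tray edge",plane("wrist",330,310,.1,c))
```

```text
[array([ 0.40545928, -0.14338007,  0.135     ]), array([ 0.44309847, -0.29017242,  0.135     ])] [ 0.42427888 -0.21677625  0.135     ] 104.38144065326661 0.15154108993391
weight [ 0.59512501 -0.26128458  0.03      ] tray edge [ 0.47258136 -0.35131875  0.1       ]
```

{"op": "jog_arm", "data": {
  "plan": [
    [0,0.001,-0.012,0,0,-1],
    [0,0.001,-0.012,0,0,0],
    [0,0.001,-0.012,0,0,0],
    [0,0,-0.012,0,0,0],
    [0,0,-0.012,0,0,0],
    [0,0,-0.012,0,0,0],
    [0,0,-0.012,0,0,0],
    [0,0,-0.012,0,0,0],
    [0,0,-0.009,0,0,0],
    [0,0,0,0,0,0]
  ]
}}

```text
clock: 9.0
tcp_pos: [0.4233, -0.2169, 0.1138]
orientation: [-0.001, 0.611, 0.792, 0.0]
wrist_force: [-0.4, -0.5, 0.4]
finger_gap: 0.0854
```

Run:
```python
from h import *
import cv2
cv2.imwrite("pics/wrist5.png",avg(10)[:,:,::-1])
```

```text
t 9.5 tcp [ 0.424 -0.218  0.116] gap 0.08540780200595798
F [ -0.19    0.077  -0.095   0.012  -0.001   0.025  -0.005 -38.152  26.757
  -0.014] sd [0.352 0.326 0.42 ]
```

View pics/wrist5.png

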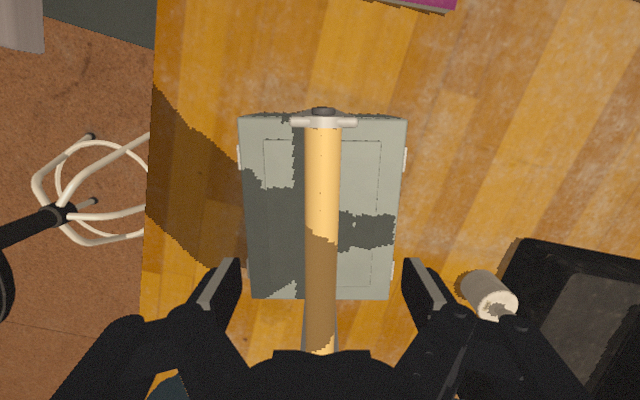

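Centred. Now close, lift a little and weigh it.

{"op": "jog_arm", "data": {
  "plan": [
    [0,0,0,0,0,0],
    [0,0,0,0,0,0],
    [0,0,0,0,0,0],
    [0,0,0,0,0,0],
    [0,0,0,0,0,0],
    [0,0,0,0,0,0],
    [0,0,0,0,0,0],
    [0,0,0.005,0,0,0],
    [0,0,0.01,0,0,0],
    [0,0,0.01,0,0,0]
  ],
  "hand": 0,
  "force": 70
}}

```text
clock: 10.5
tcp_pos: [0.4236, -0.2169, 0.1403]
orientation: [-0.001, 0.611, 0.792, 0.0]
wrist_force: [-0.2, -0.6, -6.6]
finger_gap: 0.0135
```

Run:
```python
from h import *
import cv2
cv2.imwrite("pics/side6.png",avg(16,"side")[:,:,::-1])
cv2.imwrite("pics/wrist6.png",read_camera("wrist")[:,:,::-1])
```

```text
t 11.3 tcp [ 0.424 -0.217  0.14 ] gap 0.013756313102358914
F [  0.173  -0.148  -6.781  -0.019  -0.01   -0.001  -0.006 -40.843  30.022
   0.064] sd [0.633 0.476 0.636]
```

View pics/side6.png

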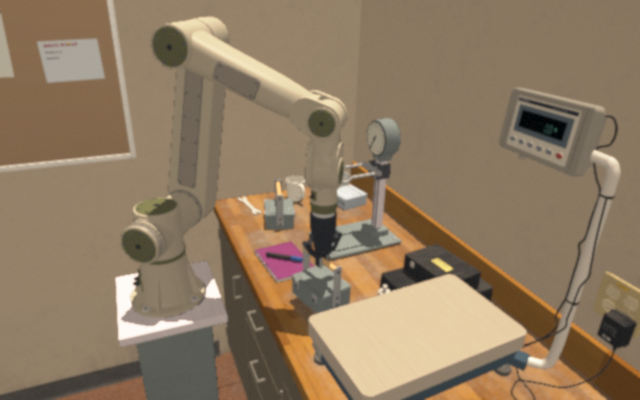

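View pics/wrist6.png

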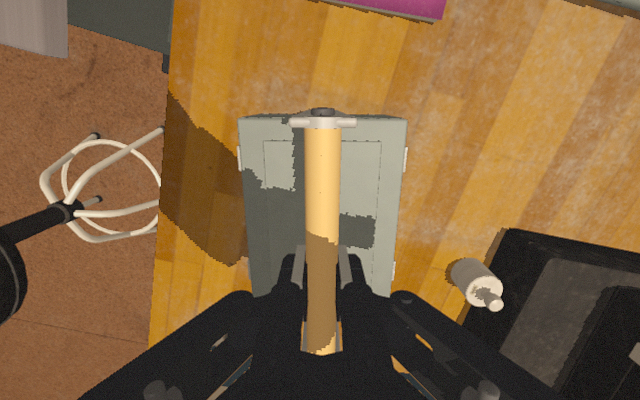

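The second box weighs 6.7 N, about 0.68 kg, so it is the full one; expected sink is about 89 mm. I'll lift it clear and carry it to in front of the prong tips.

{"op": "jog_arm", "data": {
  "plan": [
    [0,0,0.008,0,0,0],
    [0,0,0.016,0,0,0],
    [0,0,0.02,0,0,0],
    [0,0,0.02,0,0,0],
    [0,0,0.02,0,0,0],
    [0,0,0.02,0,0,0],
    [0.002,0.01,0.02,0,0,0],
    [0.004,0.02,0.02,0,0,0],
    [0.006,0.03,0.013,0,0,0],
    [0.006,0.03,0.008,0,0,0]
  ]
}}

```text
clock: 12.35
tcp_pos: [0.4426, -0.1269, 0.3073]
orientation: [0.001, 0.612, 0.791, 0.0]
wrist_force: [-0.4, 0.4, -6.8]
finger_gap: 0.0144
```

{"op": "jog_arm", "data": {
  "plan": [
    [0.006,0.03,0,0,0,-1.3],
    [0.006,0.03,0,0,0,-1.3],
    [0.006,0.03,0,0,0,-1.3],
    [0.006,0.03,0,0,0,-1.3],
    [0.006,0.03,0,0,0,-1.3],
    [0.006,0.026,0,0,0,-1.3],
    [0.003,0.018,0,0,0,-1.3],
    [0.002,0.01,0,0,0,-1.3],
    [0.001,0.006,0,0,0,0],
    [0,0,0,0,0,0]
  ]
}}

```text
clock: 13.35
tcp_pos: [0.4841, 0.0832, 0.3056]
orientation: [0.0, 0.68, 0.733, 0.0]
wrist_force: [0.1, -0.8, -5.8]
finger_gap: 0.014
```

Run:
```python
from h import *
import cv2
s=get_state();print(s["clock"],s["tcp_pos"],s["orientation"],s["joint_pos"])
cv2.imwrite("pics/side7.png",avg(6,"side")[:,:,::-1])
np.savez("cw7.npz",**calibration("wrist"))
cv2.imwrite("pics/wrist7.png",read_camera("wrist")[:,:,::-1])
cv2.imwrite("pics/scene7.png",read_camera("scene")[:,:,::-1])
```

```text
13.35 [0.48414508 0.0831538  0.30561485] [2.03557056e-05 6.79737231e-01 7.33455698e-01 1.87305894e-04] [6.35864533e-03 1.37912044e-01 1.84369518e-03 1.43444191e+00
 2.45274088e-04 1.50116734e+00]
t 13.65 tcp [0.484 0.082 0.305] gap 0.01398174215505782
F [  0.104   0.038  -6.496  -0.032   0.001   0.01    0.32  -41.406  32.905
  -0.003] sd [0.227 0.41  0.38 ]
```

View pics/wrist7.png

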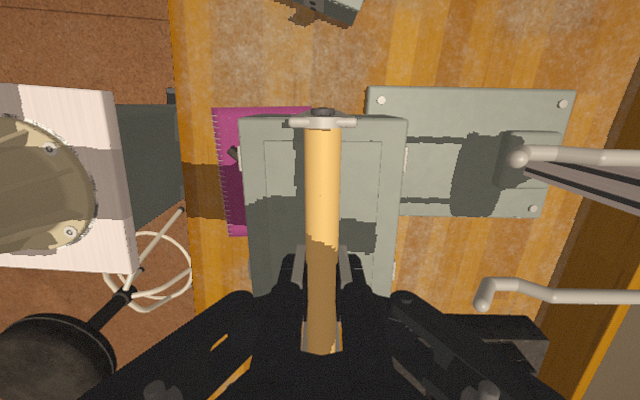

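View pics/side7.png

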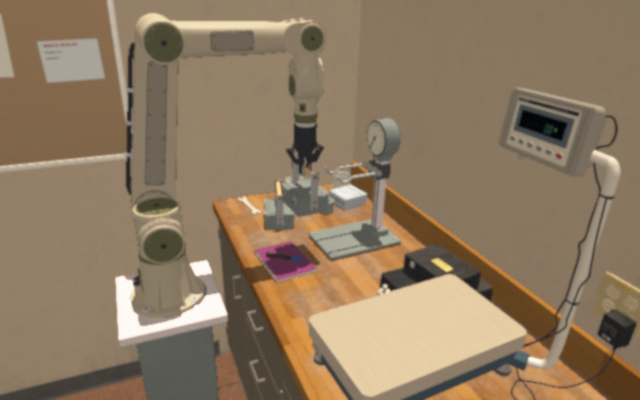

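View pics/scene7.png

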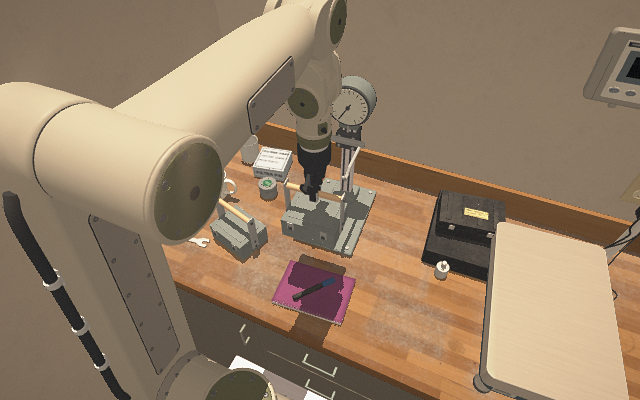

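Wrist view: prong tips at (518,160) and (482,301), right of the held box. The needle still reads zero. Now locate the seat from these tips.

Run:
```python
from h import *
np.set_printoptions(precision=4,suppress=True)
c=dict(np.load("cw7.npz"))
a=plane("wrist",518,160,.298,c);b=plane("wrist",482,301,.298,c)
print(a,b,np.linalg.norm(a-b),np.degrees(np.arctan2(*(a-b)[1::-1])),(a+b)/2)
e=[plane("wrist",*p,.018,c) for p in [(566,91),(366.5,87),(573,91)]]
print(e)
for p,z in [((380,100),.018),((562,104),.018),((533,209),.018)]:print("screws",plane("wrist",*p,z,c))
P=[plane("wrist",*p,.3245,c) for p in [(322.5,124),(321.5,240)]]
print("handle",P,np.degrees(np.arctan2(*(P[0]-P[1])[1::-1])))
```

```text
[0.5861 0.1453 0.298 ] [0.5907 0.0537 0.298 ] 0.0917498369348587 92.89474986998987 [0.5884 0.0995 0.298 ]
[array([0.8245, 0.2082, 0.018 ]), array([0.5407, 0.1921, 0.018 ]), array([0.8344, 0.2089, 0.018 ])]
screws [0.5623 0.1764 0.018 ]
screws [0.825  0.1907 0.018 ]
screws [0.8352 0.0289 0.018 ]
handle [array([0.4794, 0.1579, 0.3245]), array([0.4831, 0.1031, 0.3245])] 93.87979293705779
```

{"op": "jog_arm", "data": {
  "plan": [
    [0,0.003,0,0,0,0],
    [0.005,0.003,0,0,0,0],
    [0.01,0.001,0,0,0,0],
    [0.013,0.001,0,0,0,0],
    [0.014,0.001,0,0,0,0],
    [0.014,0.001,0,0,0,0],
    [0.014,0.001,0,0,0,0],
    [0.013,0.001,0,0,0,0],
    [0.01,0.001,0,0,0,0],
    [0.005,0,0,0,0,0]
  ]
}}

```text
clock: 14.75
tcp_pos: [0.5835, 0.0957, 0.3046]
orientation: [-0.0, 0.68, 0.733, -0.0]
wrist_force: [0.1, -0.3, -6.2]
finger_gap: 0.014
```

Run:
```python
from h import *
import cv2
s=get_state();print(s["clock"],s["tcp_pos"],s["orientation"],s["wrist_force"])
np.savez("cw8.npz",**calibration("wrist"))
cv2.imwrite("pics/wrist8.png",read_camera("wrist")[:,:,::-1])
im=read_camera("side")[:,:,::-1]
cv2.imwrite("pics/side8.png",cv2.resize(im[100:250,260:420],None,fx=5,fy=4*1.25,interpolation=cv2.INTER_CUBIC)[:600])
im=read_camera("scene")[:,:,::-1]
cv2.imwrite("pics/scene8.png",cv2.resize(im[50:250,240:440],None,fx=3,fy=3,interpolation=cv2.INTER_CUBIC))
```

```text
14.75 [0.5835219  0.0957252  0.30463355] [-8.26339224e-05  6.80302038e-01  7.32931872e-01 -3.77074761e-05] [ 0.13603334 -0.34223036 -6.20427393]
```

View pics/wrist8.png

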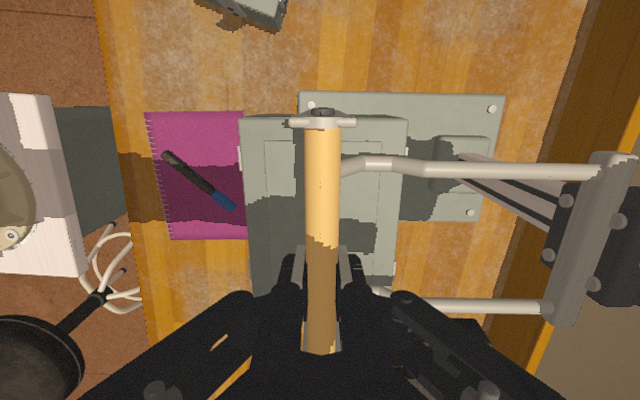

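View pics/side8.png

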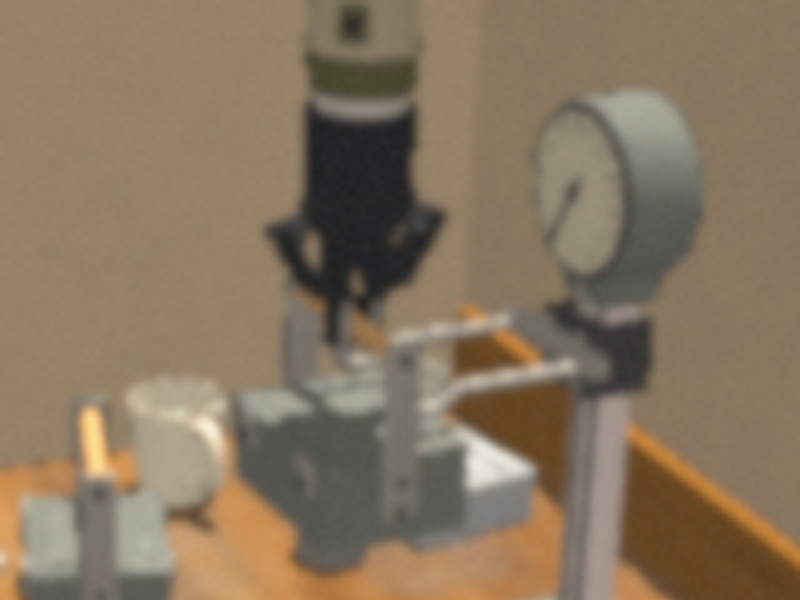

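View pics/scene8.png

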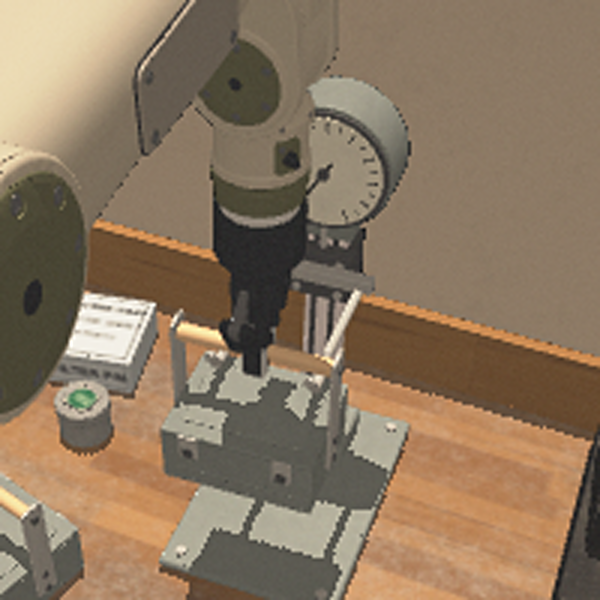

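The prongs now pass between bar and lid. The +y prong's trough shows flat between (365,163) and (392,163), and the prong meets the cross bar at (591,172).

Run:
```python
from h import *
np.set_printoptions(precision=4,suppress=True)
c=dict(np.load("cw8.npz"))
t=plane("wrist",378.5,163,.272,c);j=plane("wrist",591,171.5,.285,c);j2=plane("wrist",547,307,.285,c)
k=plane("wrist",430,174,.285,c)
print("trough",t,"knee",k,"bar junction",j,j2,"dist",np.linalg.norm(j-j2),np.degrees(np.arctan2(*(j-j2)[1::-1])),np.degrees(np.arctan2(*(j-k)[1::-1])))
P=[plane("wrist",*p,.324,c) for p in [(322.5,124),(322,235)]]
print(P,"dir",np.degrees(np.arctan2(*(P[0]-P[1])[1::-1])))
```

```text
trough [0.6163 0.1471 0.272 ] knee [0.6448 0.1454 0.285 ] bar junction [0.7392 0.1541 0.285 ] [0.7462 0.0569 0.285 ] dist 0.09738656722619345 94.1093721127667 5.278323585799572
[array([0.5787, 0.1717, 0.324 ]), array([0.5825, 0.1197, 0.324 ])] dir 94.18571241639182
```

{"op": "jog_arm", "data": {
  "plan": [
    [0.004,0,0,0,0,0],
    [0.006,0.001,0,0,0,0],
    [0.007,0.001,0,0,0,0],
    [0.007,0,0,0,0,0],
    [0.006,0,0,0,0,0],
    [0.004,0,0,0,0,0],
    [0,0,0,0,0,0],
    [0,0,-0.002,0,0,0],
    [0,0,-0.003,0,0,0],
    [0,0,-0.003,0,0,0]
  ]
}}

```text
clock: 15.9
tcp_pos: [0.6159, 0.0976, 0.2971]
orientation: [-0.0, 0.68, 0.733, -0.0]
wrist_force: [-0.2, 0.1, -7.3]
finger_gap: 0.0137
```

{"op": "jog_arm", "data": {
  "plan": [
    [0,0,-0.0025,0,0,0],
    [0,0,-0.0025,0,0,0],
    [0,0,-0.0025,0,0,0],
    [0,0,-0.0025,0,0,0],
    [0,0,-0.0025,0,0,0],
    [0,0,-0.0025,0,0,0],
    [0,0,-0.0025,0,0,0],
    [0,0,-0.0015,0,0,0],
    [0,0,-0.001,0,0,0],
    [0,0,-0.001,0,0,0]
  ]
}}

```text
clock: 16.9
tcp_pos: [0.6162, 0.0975, 0.2763]
orientation: [0.0, 0.68, 0.733, 0.0]
wrist_force: [-0.6, 0.2, -6.7]
finger_gap: 0.0137
```

Run:
```python
from h import *
import cv2
np.savez("cw9.npz",**calibration("wrist"))
cv2.imwrite("pics/wrist9.png",avg(8)[:,:,::-1])
im=read_camera("side")[:,:,::-1]
cv2.imwrite("pics/side9.png",cv2.resize(im[120:240,280:420],None,fx=5,fy=5,interpolation=cv2.INTER_CUBIC)[:600])
```

```text
t 17.3 tcp [0.616 0.098 0.276] gap 0.014034071967604847
F [ -0.02    0.125  -6.636  -0.022  -0.005  -0.025   0.002 -57.609  32.871
  -0.008] sd [0.502 0.589 0.506]
```

View pics/wrist9.png

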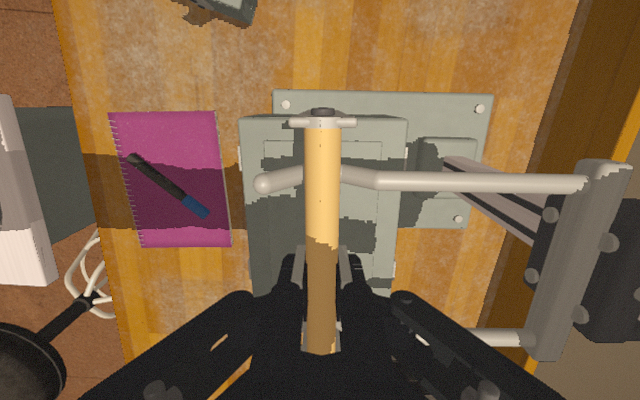

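View pics/side9.png

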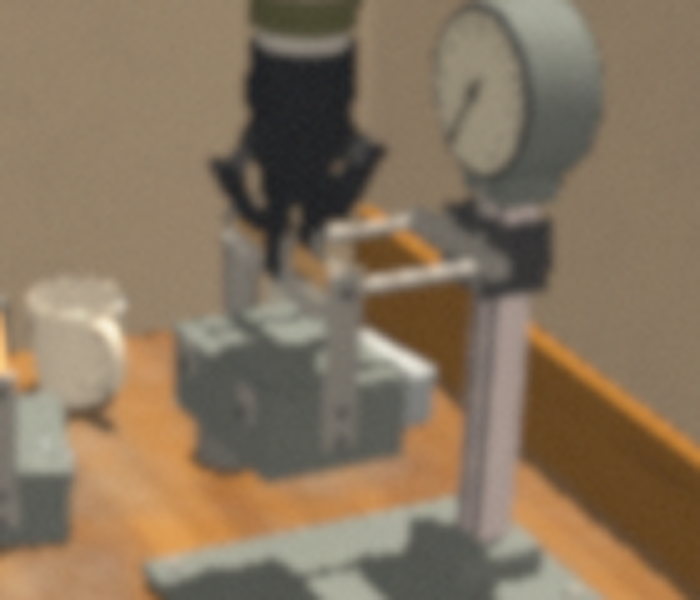

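The bar sits over the trough: tip at (262,184), far knee at (378,181), bar between columns 306 and 340. Checking the offset before contact.

Run:
```python
from h import *
np.set_printoptions(precision=4,suppress=True)
c=dict(np.load("cw9.npz"))
x=np.array([.9974,.072,0])
k=plane("wrist",378,180,.285,c);t=plane("wrist",262,184,.297,c);j=plane("wrist",584,183,.285,c);j2=plane("wrist",528,338,.285,c)
h=plane("wrist",322.5,182,.295,c)
for n,p in dict(k=k,t=t,j=j,j2=j2,h=h).items(): print(n,p,"rel bar along x",(p-h)@x)
c8=dict(np.load("cw8.npz"))
```

```text
k [0.6408 0.1483 0.285 ] rel bar along x 0.027405785710228305
t [0.5862 0.1455 0.297 ] rel bar along x -0.02729563054782848
j [0.7426 0.1545 0.285 ] rel bar along x 0.12941189963256958
j2 [0.7458 0.0568 0.285 ] rel bar along x 0.1255487381285613
h [0.6134 0.1479 0.295 ] rel bar along x 0.0
```

Aligned to within about 2 mm. Easing down.

{"op": "jog_arm", "data": {
  "plan": [
    [0,0,-0.001,0,0,0],
    [0,0,-0.001,0,0,0],
    [0,0,-0.001,0,0,0],
    [0,0,-0.001,0,0,0],
    [0,0,-0.001,0,0,0],
    [0,0,-0.001,0,0,0],
    [0,0,-0.001,0,0,0],
    [0,0,-0.001,0,0,0],
    [0,0,-0.001,0,0,0],
    [0,0,-0.001,0,0,0]
  ]
}}

```text
clock: 18.35
tcp_pos: [0.6162, 0.0975, 0.2662]
orientation: [0.0, 0.68, 0.733, 0.0]
wrist_force: [0.4, 0.2, -6.5]
finger_gap: 0.0136
```

{"op": "jog_arm", "data": {
  "plan": [
    [0,0,-0.001,0,0,0],
    [0,0,-0.001,0,0,0],
    [0,0,-0.001,0,0,0],
    [0,0,-0.001,0,0,0],
    [0,0,-0.0015,0,0,0],
    [0,0,-0.0015,0,0,0],
    [0,0,-0.0015,0,0,0],
    [0,0,-0.0015,0,0,0],
    [0,0,-0.002,0,0,0],
    [0,0,-0.002,0,0,0]
  ]
}}

```text
clock: 19.35
tcp_pos: [0.6162, 0.0975, 0.2522]
orientation: [0.0, 0.68, 0.733, 0.0]
wrist_force: [0.1, 0.6, -5.8]
finger_gap: 0.0136
```

{"op": "jog_arm", "data": {
  "plan": [
    [0,0,-0.002,0,0,0],
    [0,0,-0.002,0,0,0],
    [0,0,-0.002,0,0,0],
    [0,0,-0.002,0,0,0],
    [0,0,-0.002,0,0,0],
    [0,0,-0.002,0,0,0],
    [0,0,-0.002,0,0,0],
    [0,0,-0.002,0,0,0],
    [0,0,-0.002,0,0,0],
    [0,0,-0.002,0,0,0]
  ]
}}

```text
clock: 20.35
tcp_pos: [0.6162, 0.0976, 0.2323]
orientation: [0.0, 0.68, 0.733, 0.0]
wrist_force: [-0.3, -0.7, -3.3]
finger_gap: 0.0139
```

Run:
```python
from h import *
import cv2
cv2.imwrite("pics/wrist10.png",avg(4)[:,:,::-1])
im=read_camera("side")[:,:,::-1]
cv2.imwrite("pics/side10.png",cv2.resize(im[120:240,280:420],None,fx=5,fy=5,interpolation=cv2.INTER_CUBIC)[:600])
```

```text
t 20.55 tcp [0.616 0.098 0.232] gap 0.013731419102888108
F [  0.291  -0.031  -4.284   0.01    0.039   0.024   0.06  -56.351  31.863
  -0.041] sd [0.191 0.866 0.242]
```

View pics/wrist10.png

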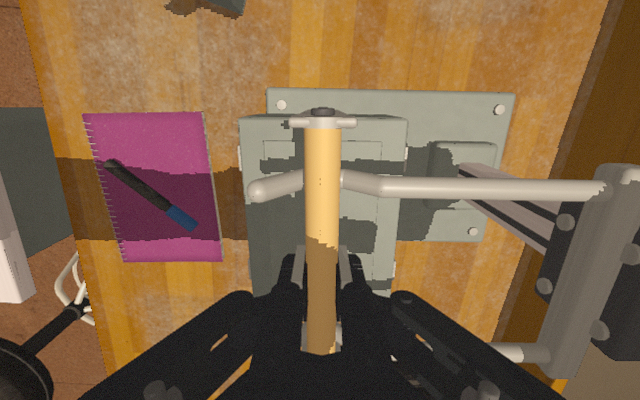

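View pics/side10.png

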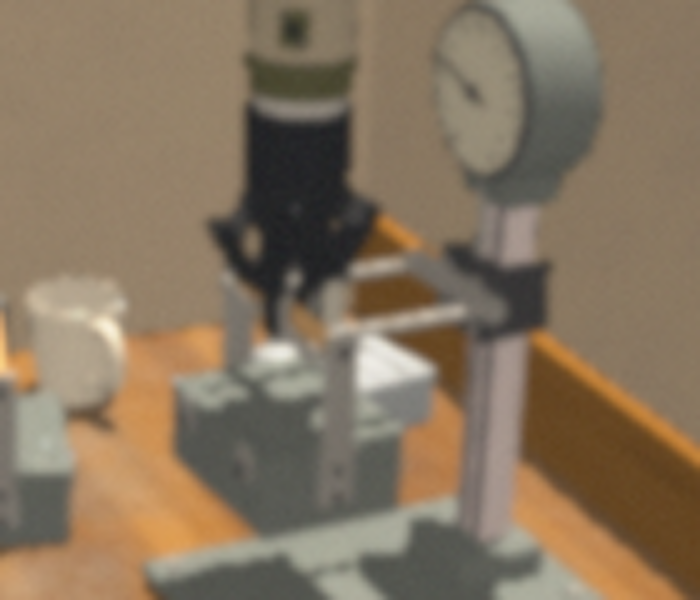

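The prongs carry the box and the needle is turning; force has fallen to about 4.2 N. About 55 mm remains.

{"op": "jog_arm", "data": {
  "plan": [
    [0,0,-0.002,0,0,0],
    [0,0,-0.002,0,0,0],
    [0,0,-0.002,0,0,0],
    [0,0,-0.002,0,0,0],
    [0,0,-0.002,0,0,0],
    [0,0,-0.002,0,0,0],
    [0,0,-0.002,0,0,0],
    [0,0,-0.002,0,0,0],
    [0,0,-0.002,0,0,0],
    [0,0,-0.002,0,0,0]
  ]
}}

```text
clock: 21.6
tcp_pos: [0.6162, 0.0975, 0.2123]
orientation: [0.0, 0.68, 0.733, 0.0]
wrist_force: [-0.7, 0.3, -2.7]
finger_gap: 0.0142
```

{"op": "jog_arm", "data": {
  "plan": [
    [0,0,-0.002,0,0,0],
    [0,0,-0.002,0,0,0],
    [0,0,-0.002,0,0,0],
    [0,0,-0.002,0,0,0],
    [0,0,-0.002,0,0,0],
    [0,0,-0.002,0,0,0],
    [0,0,-0.002,0,0,0],
    [0,0,-0.002,0,0,0],
    [0,0,-0.002,0,0,0],
    [0,0,-0.002,0,0,0]
  ]
}}

```text
clock: 22.6
tcp_pos: [0.6162, 0.0976, 0.1923]
orientation: [0.0, 0.68, 0.733, 0.0]
wrist_force: [-0.2, -0.1, 0.2]
finger_gap: 0.0141
```

{"op": "jog_arm", "data": {
  "plan": [
    [0,0,-0.002,0,0,0],
    [0,0,-0.002,0,0,0],
    [0,0,-0.001,0,0,0],
    [0,0,-0.001,0,0,0],
    [0,0,-0.001,0,0,0],
    [0,0,-0.001,0,0,0],
    [0,0,0,0,0,0],
    [0,0,0,0,0,0],
    [0,0,0,0,0,0],
    [0,0,0,0,0,0]
  ]
}}

```text
clock: 23.6
tcp_pos: [0.6162, 0.0975, 0.1844]
orientation: [0.0, 0.68, 0.733, 0.0]
wrist_force: [-0.6, 0.2, -0.6]
finger_gap: 0.0142
```

Run:
```python
from h import *
import cv2
im=avg(30,"scene")[:,:,::-1]
cv2.imwrite("pics/scene11.png",cv2.resize(im[60:260,240:440],None,fx=3,fy=3,interpolation=cv2.INTER_CUBIC))
```

```text
t 25.1 tcp [0.616 0.098 0.184] gap 0.014011898671714615
F [ -0.339  -0.231  -0.45   -0.037   0.089   0.022   0.051 -54.103  29.936
  -0.168] sd [0.446 0.415 0.42 ]
```

View pics/scene11.png

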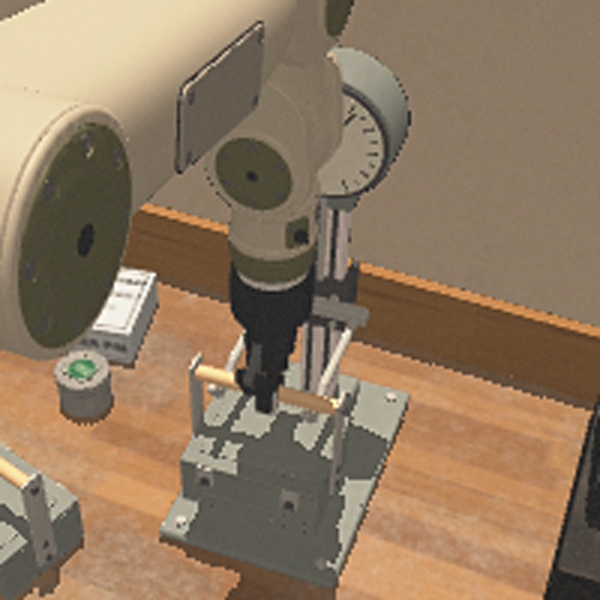

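{"op": "jog_arm", "data": {
  "plan": [
    [0,0,-0.001,0,0,0],
    [0,0,-0.001,0,0,0],
    [0,0,-0.001,0,0,0],
    [0,0,-0.001,0,0,0],
    [0,0,-0.001,0,0,0],
    [0,0,0,0,0,0],
    [0,0,0,0,0,0],
    [0,0,0,0,0,0],
    [0,0,0,0,0,0],
    [0,0,0,0,0,0]
  ]
}}

```text
clock: 26.1
tcp_pos: [0.6162, 0.0975, 0.1794]
orientation: [0.0, 0.68, 0.733, 0.0]
wrist_force: [-0.1, -0.5, 0.0]
finger_gap: 0.0138
```

Run:
```python
from h import *
import cv2
im=avg(60,"side")[:,:,::-1]
cv2.imwrite("pics/side12.png",cv2.resize(im[120:240,280:420],None,fx=5,fy=5,interpolation=cv2.INTER_CUBIC)[:600])
```

```text
t 29.1 tcp [0.616 0.098 0.179] gap 0.013777486864519356
F [  0.036  -0.079  -0.138  -0.026  -0.004   0.007   0.085 -53.892  29.502
   0.011] sd [0.527 0.416 0.469]
```

View pics/side12.png

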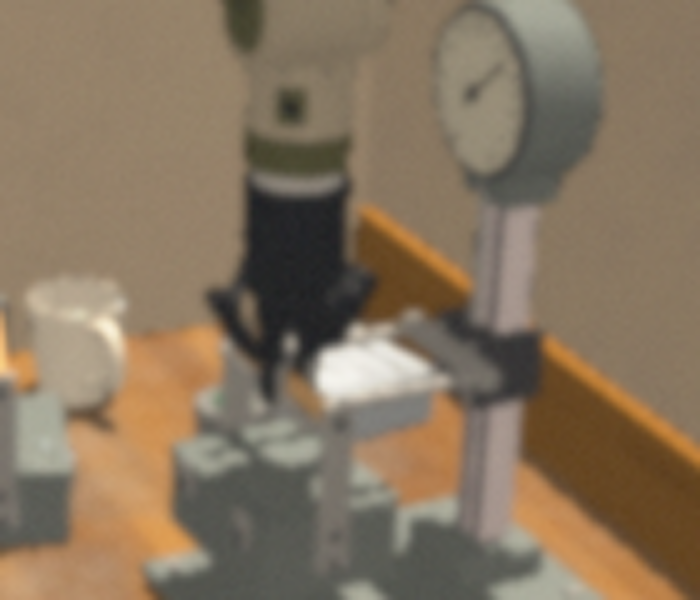

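Residual is about 0.1 N. One last millimetre with a lighter grip, then open.

{"op": "jog_arm", "data": {
  "plan": [
    [0,0,-0.0005,0,0,0],
    [0,0,-0.0005,0,0,0],
    [0,0,0,0,0,0],
    [0,0,0,0,0,0],
    [0,0,0,0,0,0],
    [0,0,0,0,0,0],
    [0,0,0,0,0,0],
    [0,0,0,0,0,0],
    [0,0,0,0,0,0],
    [0,0,0,0,0,0]
  ],
  "hand": 0,
  "force": 20
}}

```text
clock: 30.1
tcp_pos: [0.6162, 0.0975, 0.1783]
orientation: [0.0, 0.68, 0.733, 0.0]
wrist_force: [0.2, 1.2, 1.0]
finger_gap: 0.014
```

Run:
```python
from h import *
avg(40,"side")
```

```text
t 32.1 tcp [0.616 0.098 0.178] gap 0.014041558784017215
F [  0.263  -0.168  -0.132  -0.026  -0.048   0.004   0.107 -53.844  29.347
   0.103] sd [0.52  0.452 0.484]
```

{"op": "jog_arm", "data": {
  "plan": [
    [0,0,0,0,0,0],
    [0,0,0,0,0,0],
    [0,0,0,0,0,0],
    [0,0,0,0,0,0],
    [0,0,0,0,0,0],
    [0,0,0,0,0,0],
    [0,0,0,0,0,0],
    [0,0,0,0,0,0],
    [0,0,0,0,0,0],
    [0,0,0,0,0,0]
  ],
  "hand": 0.4
}}

```text
clock: 33.1
tcp_pos: [0.6162, 0.0975, 0.1783]
orientation: [0.0, 0.68, 0.733, 0.0]
wrist_force: [-0.2, 0.4, -0.1]
finger_gap: 0.034
```

Run:
```python
from h import *
import cv2
im=avg(8,"side")[:,:,::-1]
cv2.imwrite("pics/side13.png",cv2.resize(im[120:240,280:420],None,fx=5,fy=5,interpolation=cv2.INTER_CUBIC)[:600])
cv2.imwrite("pics/wrist13.png",read_camera("wrist")[:,:,::-1])
```

```text
t 33.5 tcp [0.616 0.098 0.178] gap 0.03404128266058698
F [  0.224   0.162  -0.289   0.01   -0.004   0.001   0.    -53.867  29.479
   0.001] sd [0.417 0.425 0.29 ]
```

View pics/wrist13.png

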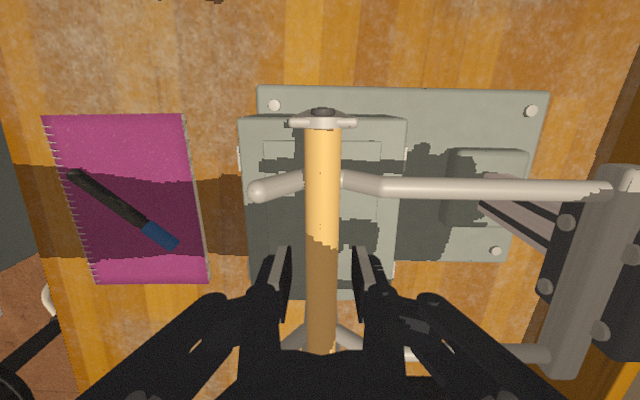

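View pics/side13.png

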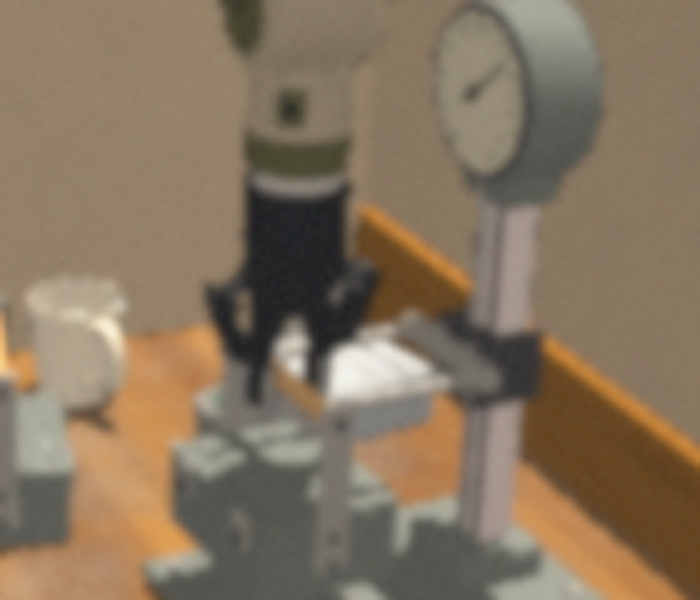

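Released cleanly: the fingers are free of the bar on both sides and the needle is unchanged. Withdrawing straight up.

{"op": "jog_arm", "data": {
  "plan": [
    [0,0,0.005,0,0,0],
    [0,0,0.005,0,0,0],
    [0,0,0.01,0,0,0],
    [0,0,0.01,0,0,0],
    [0,0,0.015,0,0,0],
    [0,0,0.02,0,0,0],
    [0,0,0.02,0,0,0],
    [0,0,0.02,0,0,0],
    [-0.01,0,0.01,0,0,0],
    [-0.01,0,0,0,0,0]
  ]
}}

```text
clock: 34.55
tcp_pos: [0.5964, 0.0976, 0.2957]
orientation: [0.001, 0.68, 0.733, 0.001]
wrist_force: [-0.7, -0.7, -0.1]
finger_gap: 0.0345
```

{"op": "jog_arm", "data": {
  "plan": [
    [-0.02,0,0,0,0,0],
    [-0.03,0,0,0,0,0],
    [-0.03,0,0,0,0,0],
    [-0.03,0,0,0,0,0],
    [-0.02,0,0,0,0,0],
    [-0.01,0,0,0,0,0],
    [0,0,0,0,0,0],
    [0,0,0,0,0,0],
    [0,0,0,0,0,0],
    [0,0,0,0,0,0]
  ]
}}

```text
clock: 35.55
tcp_pos: [0.457, 0.0975, 0.293]
orientation: [-0.0, 0.68, 0.733, -0.0]
wrist_force: [0.0, 0.4, 0.5]
finger_gap: 0.0343
```

Run:
```python
from h import *
import cv2
D=[]
a=read_camera("side")
for i in range(8): b=read_camera("side")
cv2.imwrite("pics/side14.png",b[:,:,::-1])
print(cv2.absdiff(a,b)[110:250,330:420].mean())
c=read_camera("scene");cv2.imwrite("pics/scene14.png",c[:,:,::-1])
cv2.imwrite("pics/wrist14.png",read_camera("wrist")[:,:,::-1])
print(get_state()["clock"])
```

```text
1.0387566137566138
36.1
```

View pics/side14.png

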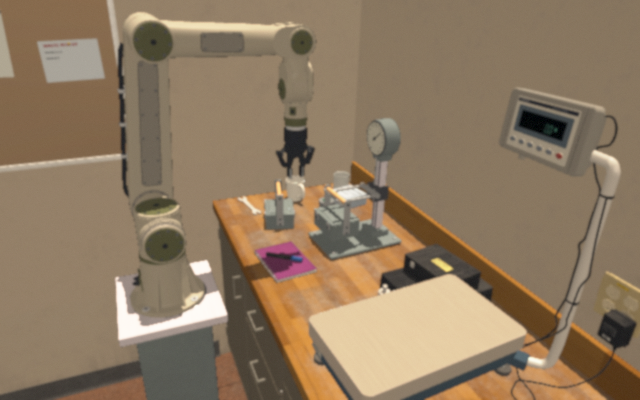

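View pics/scene14.png

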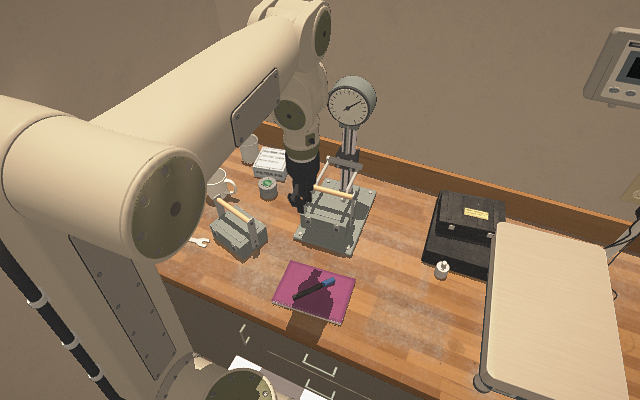

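View pics/wrist14.png

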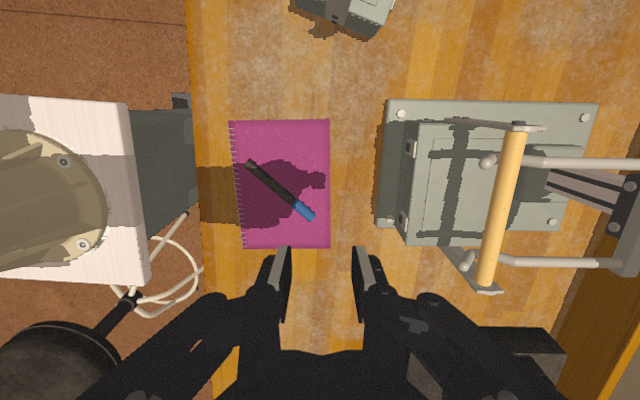

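The wrist view shows the bar (512,130)–(487,285) across both prongs just behind the tips. Box L stands at (240,232), and the mug, tin and weight are where they were. One stillness check before handing in.

Run:
```python
from h import *
import cv2
A=[read_camera("scene").astype(float) for i in range(30)]
for k in (3,7,12,29):
    print(k,np.abs(A[k]-A[0])[75:130,325:380].mean(),np.abs(A[k]-A[0])[150:260,290:380].mean(),np.abs(A[k]-A[0])[330:390,500:600].mean())
c0=cv2.imread("pics/scene0.png")[:,:,::-1].astype(float)
for n,(x,y,w,h) in dict(weight=(430,255,25,28),tin=(255,172,25,30),boxL=(210,208,40,50)).items():
    print(n,np.abs(A[0]-c0)[y:y+h,x:x+w].mean())
print(get_state()["clock"])
```

```text
3 1.2907988980716254 1.438080808080808 0.9942777777777778
7 1.3355371900826447 1.4362962962962964 0.9987222222222222
12 1.2904683195592286 1.4301346801346801 0.9903333333333333
29 1.299504132231405 1.4267340067340066 0.989
weight 1.791904761904762
tin 1.7733333333333334
boxL 4.001
37.6
```

Nothing in the picture is moving: the differences are constant noise over 1.5 s. Handing in.

```bash
python3 -c "
from workcell import *
print(hand_in())"
```

```text
the job is handed in; nothing more can be done
None
```

The full box now hangs by its handle across both prongs of the spring scale, and I handed the job in at about 38 s of the 67 s allowed.

- **Which box:** Lifted a little, the left box weighed about 2.2 N (0.22 kg) and the right one about 6.7 N (0.68 kg). I set the left box back where it stood and carried the right one to the scale.
- **Hanging it:** I brought it in from the prong tips and eased it down at 1–2 cm/s. I opened the gripper only when the wrist force was down to about 0.1 N, which is within the sensor's noise. The prongs had sunk about 88 mm, close to the 89 mm its weight predicts. The needle did not visibly move when I let go.
- **Last checks:**
  - The bar lies across both prongs in the trough.
  - Pictures over 1.5 s show no motion of the box or needle.
  - The left box stands upright; its picture changed slightly because it was lifted and set back.
  - The weight and tin match the first picture; the mug I checked only by eye, and it looks unmoved.
  - The gripper is clear of everything.

The seat positions measured from the scene and wrist cameras disagreed by up to about 1 cm. I used the close-up wrist view, which came out consistent to about 2 mm. I judged prong speed and box tilt from pictures and forces, since neither can be read directly.

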